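# Lock the lamp-arm stud into the microscope's accessory rail

### The job

Take the blue-winged stud out of the grey rest and drop its head into the slot of the accessory rail, wings along the slot. Slide it gently towards the all-metal end until it has pushed the spring plunger inside fully back, turn it a quarter turn so that its head locks crosswise under the lips, and let go, leaving it standing in the rail. Never force the stud against the rail, and leave the other things on the bench where they are.

Things in the scene. Friction and masses are not known exactly. Their poses are not given: they have to be found in the camera images.
- stud: clamp stud, 65 mm tall, 220 g, head down in a socket of the rest. Origin: underside of its head, z up, x along head and wings. From below: hammer head 24 (x) x 10 (y) x 8 mm, corners eased (it turns in a 24.6 mm circle); shank 10 mm thick to z = 18.5; collar 32 mm wide, z = 18.5 to 23.5; blue wing grip. Half a turn about z makes no difference.
- stud_grip (a point): middle of the stud's blue wing grip, 40.5 mm above the stud's origin; the grip is 36 (x) x 14 (y) mm and runs from z = 23.5 to 57.5 mm of the stud, with an 8 mm brass pin, 8 mm tall, on top. Pinch it across the 14 mm, fingertips clear of the collar.
- rail: fixed aluminium accessory rail, 300 (x) x 60 (y) x 26 (z) mm. Origin: centre of its underside; x along the slot, towards the bare-metal end; the -x end is painted blue. Slot open on top from x = -85 to +80 mm, at y = 0, 13 mm wide between lips (z = 18 to 26) whose upper 4 mm are bevelled out to 21 mm. Contact force between stud and rail (plunger included) must stay below 25 N.
- drop_point (a point): on the slot's centre line, level with the top of the lips, 50 mm from the rail's middle towards the blue end: a good place to drop the stud in. Channel floor 20 mm below. The stud hangs by its collar on the lips, its origin 18.5 mm below this level. Under the lips the channel is as narrow as the slot: a stud set lengthwise slides, but turns only some 10 degrees.
- lock_span (a point): top of the slot at rail x = +30 mm. The middle of a hidden lock pocket lies up to 30 mm either side of it along x (not measured). A spring plunger's face stands 6 mm short of that middle. Pushed to +x by the head's end it yields 20.5 mm, 2 N rising to 6 N, then stops firmly; only in the last 2 to 3 mm can the stud turn, either way. Then it drives the stud 8 to 10 mm back and holds it.
- rest: the fixed grey stud rest, 150 (x) x 60 (y) x 28 (z) mm, with two sockets at x = -37 and +37 mm, each 28 (x) x 14 (y) mm. Origin: centre of its underside. Studs hang in the sockets by their collars, underside of the head 9.5 mm above the bench.
- spare: another stud with a round white knob (30 mm wide, top 49.5 mm above its origin) in the other socket; not to be used. Origin: centre of its underside.
- slidebox: blue slide box, 85 x 170 x 35 mm; origin: centre of its underside
- dish: glass dish with lid, 94 mm wide, 17 mm tall; origin: centre of its underside
- objective: steel objective lens standing upright, 28 mm wide, 42 mm tall; origin: centre of its underside
- oil: amber oil bottle, 32 mm wide, 75 mm tall; origin: centre of its underside
- beaker: glass beaker, 70 mm wide, 90 mm tall; origin: centre of its underside
- lensbrush: lens brush lying flat, 160 mm long; origin: centre of its underside
Not all that is in view belongs to the job. Leave any red look-alike of the stud alone.

How it is judged:
By the outcome, as a careful person would: the job done as asked, in the order asked, and still so for the second after the job is handed in, with the robot touching nothing.
It also fails if it takes over 64 s, if anything falls off the work surface, if the arm or the gripper's body presses on something with over 40 N, if the wrist force passes 120 N, or if a joint passes its speed limit or range.

### The arm

A 7-joint arm with a two-finger parallel gripper is mounted at the origin on the work surface. World frame = base frame: x ahead of the robot, y to its left, z up, the work surface at z = 0. Lengths are in m, angles in degrees, forces in N, time in s.
With the tool pointing down it reaches from about 0.4 to 0.85 m from the base axis. Payload 4.5 kg.
Tool frame: the origin (TCP) lies between the finger pads; the fingertips stand 11 mm ahead of it and the grasp point (between the pads) lies 8 mm behind it; z points along the fingers, y is the direction in which the jaws open and shut (so a half turn about z gives the same grasp; the last joint's range is limited). The gripper opens to 88 mm and grips with 3 to 60 N. Pads are 18 mm wide; open, the fingers measure 123 mm over their backs; the gripper's body (75 mm by 187 mm) begins 45 mm behind the grasp point.
Start: joints at [65.936, 39.483, -11.15, 89.685, 9.013, 51.709, -12.324], TCP at [0.274, -0.562, 0.25] pointing down, gripper open.
Joint ranges: [-172.22, 172.22], [-26.19, 119.32], [-84.43, 86.54], [7.71, 146.69], [-57.33, 237.33], [2.42, 119.75], [-152.13, 152.13]. Speed limits (degrees/s): [147.25, 147.25, 180, 180, 180, 180, 180].

### API

Orientations are given as [roll, pitch, yaw] about the fixed x, y, z axes, in that order (R = Rz(yaw) Ry(pitch) Rx(roll)).
In Python, from plant import get_obs, capture, close_job, look_for, cut_out, mark_of gives the robot as it stands.
- The arm moves only by the tool apply_moves, never from a script. Its argument "increments" is a list of rows, each an object with "translation": the shift along the tool's x, y, z in cm, a list of three; "twist": the turn about the tool's z in degrees. In form: [{"translation": [tx, ty, tz], "twist": twist}, ...]. A call has 1 to 12 rows; each row shifts and turns the commanded pose from where the row before left it, along the tool's axes as they then stand; what a row does not reach is not made up. A row lasts 1/10 s, in which the tool goes at most 50 mm and 8.59 degrees, less where a joint would pass 70% of its speed; a pose out of reach is approached as far as the arm can. A call is refused whole if a number of a shift passes 5 or a number of a turn 8.59, either way. A call with a gripper value outside its range is refused whole. "claw" is the opening, from 0 (shut) to 1 (fully open), set as the call begins (left out, the last holds). The fingers move at their own pace and stop on an object; the grip force is fixed at half the most. Time passes only in rows, so rows that do not move let the fingers close. It gives the time, the measured TCP pose, the force and the opening at its end, in the units of the state.
- get_obs(): the state, without advancing time (a new reading comes with each control period).
- capture(name): name is "scene" or "top" or "wrist"; returns a dict with "img" (480x640x3 uint8, red, green, blue), "K" (3x3 intrinsics, pixels), "view" (4x4, takes a point from world to camera coordinates). Camera axes: x right, y down, z forward; pixel columns grow to the right and rows downward; lengths in m; the calibration is good to about 2 mm. The wrist camera is an equidistant fisheye: a pixel r from the principal point sees the ray r / f radians off the axis. A picture is of the moment at which its call begins. There is no depth.
- close_job(): hands the job in, once; it reports no verdict.
Trained networks look in a picture, given as the dict that the camera call returned (one of the last four; its "shot" number tells which), for a name from the list of things; names that differ only in an ending like _2 or _b are one class to them, and where a whole thing is asked for, a point or a joint stands for the part that bears it (a point fixed in the world has none). Each returns a list of dicts, best first, with "score" (0 to 1); they miss things now and then, are a little off and sometimes report something else, mostly with a low value. They report only what shows in the picture. A call takes as long as a camera call. They do not tell look-alikes from the thing itself.
- look_for(query, picture): "xy" ([column, row] in pixels, amid what is visible of it).
- cut_out(query, picture): "mask" (480x640 bool, what is visible of it) and "xy" ([column, row] in pixels, amid what is visible of it).
- mark_of(query, picture): "xy" ([column, row] in pixels: a listed point, or the origin of a listed thing).
The state is a dict: "time": time; "joints": joint angles; "qvel": joint speeds; "tau": joint torques, N m; "position": TCP position; "eef_rot": TCP orientation; "force": force on the tool from outside, world axes, zero at the start; "torque": the same for the moment, N m; "gripper_width": finger opening in m.
Only numpy, scipy, OpenCV 4.12 (cv2) and the standard library are available. Lean on these libraries where they do the work, as an engineer would, in place of code of your own. Each camera call takes 0.05 s, during which the arm holds its last target. There are 200 camera calls.

## Working session

There is one attempt and no reset: what is moved stays moved. The work goes in short steps, Python scripts to look and compute and a tool call to move; the robot and the scene stay as the last step left them, time stands still between calls to the robot, and variables do not carry over. Pictures are saved under pics/ and viewed, about 8 in all and at most 12, crops included, and the job is handed in when it is done.

Besides the shell and the picture viewer there is one more tool, called after "Request:" as name([rows], argument=value, ...), one row to a line, values as JSON. apply_moves: Moves the arm, as the interface text tells. Its arguments: {"type":"object","properties":{"increments":{"type":"array"},"claw":{"type":"number"}},"required":["increments"]}

```bash
mkdir -p pics; ls; cat > h.py <<'E'
import numpy as np, cv2
from plant import *
def save(p,n): cv2.imwrite(f'pics/{n}.png',cv2.cvtColor(p['img'],cv2.COLOR_RGB2BGR))
def ray(p,xy,fish=False):
    K,V=p['K'],p['view']; u=(xy[0]-K[0,2])/K[0,0]; v=(xy[1]-K[1,2])/K[1,1]
    if fish:
        r=np.hypot(u,v); s=np.sin(r)/r if r>1e-9 else 1; d=np.array([u*s,v*s,np.cos(r)])
    else: d=np.array([u,v,1.])
    R=V[:3,:3]; return -R.T@V[:3,3], R.T@d/np.linalg.norm(d)
def atz(p,xy,z,fish=False):
    o,d=ray(p,xy,fish); return o+d*(z-o[2])/d[2]
def proj(p,X,fish=False):
    c=p['view'][:3,:3]@np.asarray(X)+p['view'][:3,3]; K=p['K']
    if fish:
        r=np.hypot(c[0],c[1]); t=np.arctan2(r,c[2]); s=t/r if r>1e-12 else 0
        return np.array([K[0,2]+K[0,0]*c[0]*s,K[1,2]+K[1,1]*c[1]*s])
    return np.array([K[0,2]+K[0,0]*c[0]/c[2],K[1,2]+K[1,1]*c[1]/c[2]])
def tri(rs):
    A=np.zeros((3,3));b=np.zeros(3)
    for o,d in rs:
        P=np.eye(3)-np.outer(d,d);A+=P;b+=P@o
    x=np.linalg.solve(A,b); return x,[np.linalg.norm((np.eye(3)-np.outer(d,d))@(x-o)) for o,d in rs]
E
python3 - <<'E'
from h import *
np.set_printoptions(precision=4,suppress=True)
print(get_obs())
P={n:capture(n) for n in('scene','top','wrist')}
for n,p in P.items():
    save(p,n+'0')
    print(n,p['K'][0,0],p['K'][:2,2],'cam',-p['view'][:3,:3].T@p['view'][:3,3])
    for q in('stud','stud_grip','rail','drop_point','lock_span','rest','spare'):
        print(q,[(np.round(r['xy'],1),round(r['score'],2)) for r in mark_of(q,p)[:3]])
cv2.imwrite('pics/a.png',np.vstack([cv2.resize(cv2.imread(f'pics/{n}0.png'),(400,300)) for n in('scene','wrist')]))
E
```

```text
pics
{'time': 0.0, 'joints': array([ 65.936 ,  39.5332, -11.1451,  89.7438,   9.013 ,  51.7085,
       -12.3239]), 'qvel': array([ 0.0311,  0.0143, -0.0387, -0.0471, -0.0604, -0.0152,  0.0384]), 'tau': array([  0.0009, -52.7572,  -1.2672, -15.3431,  -0.0528,   0.0066,
         0.0002]), 'position': array([ 0.2737, -0.5612,  0.2489]), 'eef_rot': array([-179.8967,    0.0075,   26.0062]), 'force': array([-0.5088,  1.0383,  0.3375]), 'torque': array([-0.0228, -0.0181, -0.0292]), 'gripper_width': 0.08811545466925393}
scene 469.58173868138965 [321.6598 241.4727] cam [ 1.2921 -0.1468  0.7052]
stud [(array([183.6, 300. ]), 0.9), (array([176.2, 263.6]), 0.69), (array([138.1, 270.9]), 0.65)]
stud_grip [(array([170.1, 251.6]), 0.66), (array([178.2, 287.1]), 0.62)]
rail [(array([368. , 241.3]), 0.91)]
drop_point [(array([351.4, 239.9]), 0.9)]
lock_span [(array([378.8, 231.5]), 0.8)]
rest [(array([178.3, 253.7]), 0.91)]
spare []
top 439.53493319179296 [318.9671 241.5497] cam [0.328  0.0058 1.088 ]
stud [(array([474.8, 268.4]), 0.73), (array([290.4, 169.2]), 0.73), (array([430.3, 226.3]), 0.65)]
stud_grip [(array([445.6, 258.5]), 0.61), (array([432.6, 219.8]), 0.49), (array([476.5, 262.1]), 0.47)]
rail [(array([265.5, 260.9]), 0.72), (array([438. , 261.8]), 0.56)]
drop_point [(array([287.5, 255.7]), 0.59)]
lock_span [(array([256.2, 263.2]), 0.55)]
rest [(array([434.1, 278.1]), 0.65)]
spare [(array([436.5, 291.9]), 0.68)]
wrist 371.64829954431775 [318.7899 232.9652] cam [ 0.3345 -0.5317  0.3851]
stud []
stud_grip []
rail []
drop_point []
lock_span []
rest []
spare []
```

View pics/scene0.png

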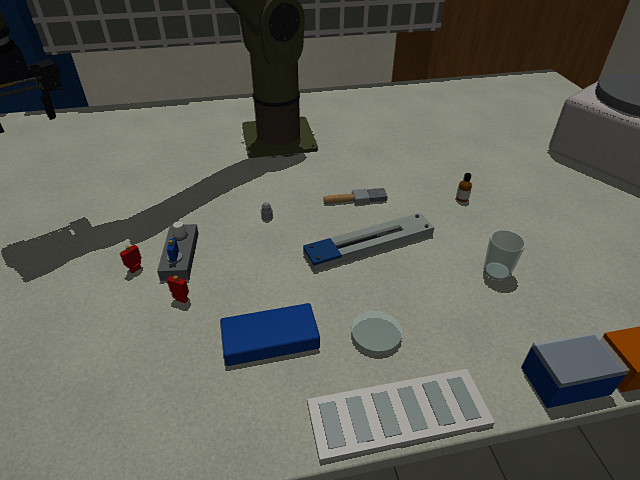

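View pics/top0.png

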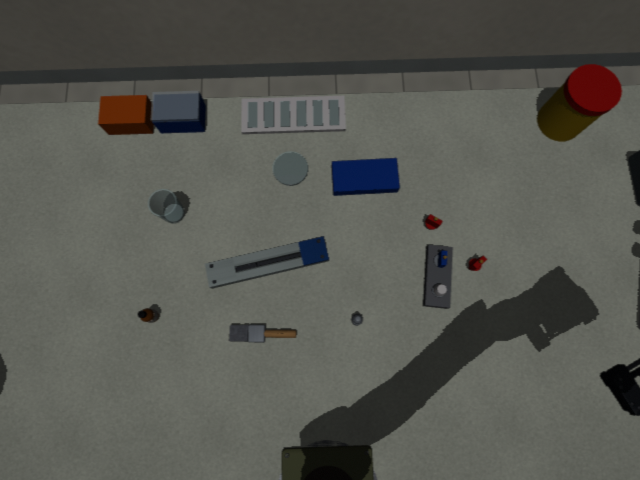

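The blue stud shows at scene (172,250) and top (443,257), at one end of the rest, with the white-knobbed spare at the other end. Two red look-alikes stand either side of the rest. The rail's blue end is at top (314,250) and its bare end at (212,275).

```bash
python3 - <<'E'
from h import *
np.set_printoptions(precision=4,suppress=True)
P={n:capture(n) for n in('scene','top')}
def T(a,b): 
    x,e=tri([ray(P['scene'],a),ray(P['top'],b)]); return x,np.round(e,4)
print('grip',T((170.1,251.6),(445.6,258.5)))
for q in('drop_point','lock_span'):
    a,b=[mark_of(q,P[n])[0]['xy'] for n in('scene','top')]; print(q,T(a,b))
for q in('rail','rest'):
    for r in cut_out(q,P['top'])[:2]:
        m=r['mask'].astype(np.uint8); R=cv2.minAreaRect(cv2.findNonZero(m)); bx=cv2.boxPoints(R)
        W=np.array([atz(P['top'],c,.026) for c in bx]); print(q,r['score'],m.sum(),bx.round(0).tolist(),W[:,:2].tolist(),W.mean(0))
V=capture('wrist')['view']; print(V)
E
```

```text
grip (array([ 0.521 , -0.3001,  0.0475]), array([0.0013, 0.0013]))
drop_point (array([0.5411, 0.0786, 0.035 ]), array([0.0015, 0.0015]))
lock_span (array([0.5314, 0.1531, 0.0288]), array([0.0021, 0.0021]))
rail 0.83 3097 [[203.0, 263.0], [323.0, 236.0], [329.0, 261.0], [209.0, 288.0]] [[0.5318639504661045, 0.28755822936739484], [0.5922538367632073, -0.008807505469863575], [0.5280677580640186, -0.020936482558624143], [0.4693342738210558, 0.27168334990461224]] [0.5304 0.1324 0.026 ]
rest 0.65 1350 [[421.0, 306.0], [425.0, 244.0], [453.0, 246.0], [449.0, 308.0]] [[0.4100149481427854, -0.23809551724966263], [0.5622589387741657, -0.26107211939883285], [0.5553919849973535, -0.3298437880343931], [0.4035471457962572, -0.30469283165514105]] [ 0.4828 -0.2834  0.026 ]
[[ 0.439  -0.8985  0.0003 -0.6251]
 [-0.8669 -0.4235  0.2631 -0.0367]
 [-0.2362 -0.1158 -0.9648  0.3897]
 [ 0.      0.      0.      1.    ]]
```

Request:
apply_moves([
  {"translation":[3,-1.2,0.5],"twist":0},
  {"translation":[3,-1.2,0.5],"twist":0},
  {"translation":[3,-1.2,0.5],"twist":0},
  {"translation":[3,-1.2,0.5],"twist":0},
  {"translation":[3,-1.2,0.5],"twist":0},
  {"translation":[3,-1.2,0.5],"twist":0},
  {"translation":[3,-1.2,0.5],"twist":0},
  {"translation":[3,-1.2,0.5],"twist":0},
  {"translation":[3,-1.1,0.5],"twist":0},
  {"translation":[3,-1.1,0.5],"twist":0},
  {"translation":[3,-1,0],"twist":0},
  {"translation":[0,0,0],"twist":0},
], claw=0.4)

```text
time: 2.85
position: [0.5189, -0.2966, 0.1998]
eef_rot: [-179.9, -0.3, 26.5]
force: [0.3, 0.6, 0.2]
gripper_width: 0.0354
```

Request:
apply_moves([
  {"translation":[0,0,0],"twist":7},
  {"translation":[0,0,0],"twist":7},
  {"translation":[0,0,0],"twist":7},
  {"translation":[0,0,0],"twist":7},
  {"translation":[0,0,0],"twist":7},
  {"translation":[0,0,0],"twist":0},
  {"translation":[0,0,0],"twist":0},
])

```text
time: 3.55
position: [0.5141, -0.3025, 0.1998]
eef_rot: [180.0, 0.0, -8.9]
force: [-0.5, 0.1, 0.3]
gripper_width: 0.0355
```

```bash
python3 - <<'E'
from h import *
np.set_printoptions(precision=4,suppress=True)
p=capture('wrist'); save(p,'w1'); o=get_obs(); print(o['time'],o['position'],o['eef_rot'],o['joints'],o['gripper_width'],o['force'])
for q in('stud','stud_grip','rest','spare'):
    print(q,[(np.round(r['xy'],1),round(r['score'],2)) for r in mark_of(q,p)[:3]],[(np.round(r['xy'],1),round(r['score'],2)) for r in cut_out(q,p)[:3]])
for z in (0.05,.028): print(proj(p,[.521,-.300,z],True))
E
```

```text
3.6 [ 0.5142 -0.3024  0.1998] [179.9851   0.0001  -8.8761] [ 24.6336  40.7562   2.4239  98.123   -2.3823  41.1662 -70.6121] 0.03523279623272451 [ 0.007  -0.6374  0.1594]
stud [(array([276.7,  92.6]), 0.81), (array([306.8, 202.6]), 0.76), (array([402.5, 198.4]), 0.65)] [(array([408.7, 207.6]), 0.8), (array([271.4,  93.7]), 0.7), (array([307.8, 210.2]), 0.62)]
stud_grip [(array([305.8, 213.5]), 0.94), (array([270.7,  96.4]), 0.89), (array([410.7, 208.3]), 0.84)] [(array([274.7,  93.8]), 0.66), (array([307. , 212.9]), 0.61), (array([408.3, 205.6]), 0.56)]
rest [(array([306.9, 240.1]), 0.9)] [(array([309.1, 240.7]), 0.69)]
spare [(array([307.8, 277.5]), 0.97)] [(array([309.6, 292.5]), 0.98)]
[314.3014 212.2766]
[314.5964 206.831 ]
```

View pics/w1.png

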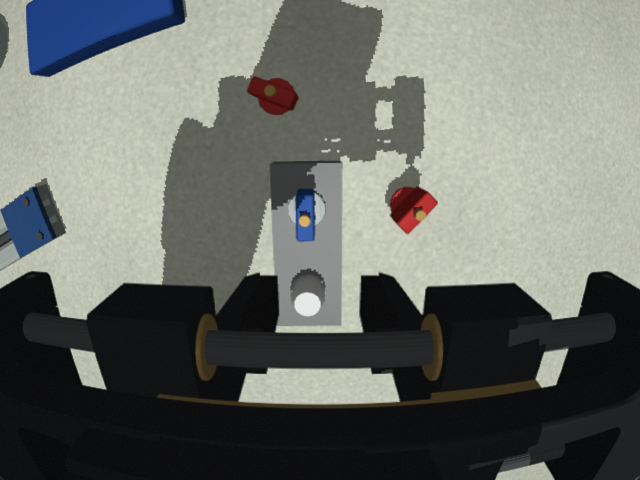

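```bash
python3 - <<'E'
from h import *
np.set_printoptions(precision=4,suppress=True)
p=capture('wrist'); t=capture('top'); s=capture('scene'); o=get_obs()
f=lambda xy,z: atz(p,xy,z,True)
print('grip',f((306,213),.05),'pin top',f((305,221),.075),'reds',f((410,208),.05),f((272,95),.05))
for r in ((272,163),(341,162),(341,325),(274,325)): print('rest corner',f(r,.028))
y=np.radians(o['eef_rot'][2]); x=np.array([np.cos(y),np.sin(y)]); ty=np.array([np.sin(y),-np.cos(y)])
for g in (f((306,213),.05),f((305,221),.075)): d=(g-o['position'])[:2]; print('tool dx,dy',x@d,ty@d)
d=(f((410,208),.05)-f((306,213),.05))[:2];print('red off',x@d,ty@d)
for n,q in(('scene',s),('top',t)):
    m=sorted([c for c in cut_out('stud_grip',q)],key=lambda c:-c['score'])
    for c in m:
        px=q['img'][c['mask']].mean(0); print(n,c['xy'],c['score'],px)
    b=q['img'].astype(int); 
print(tri([ray(p,(306,213),True),ray(s,(171,248))]))
E
```

```text
grip [ 0.5218 -0.293   0.05  ] pin top [ 0.5213 -0.293   0.075 ] reds [ 0.5133 -0.3757  0.05  ] [ 0.617  -0.2822  0.05  ]
rest corner [ 0.5638 -0.2704  0.028 ]
rest corner [ 0.5555 -0.327   0.028 ]
rest corner [ 0.4062 -0.3061  0.028 ]
rest corner [ 0.4157 -0.2435  0.028 ]
tool dx,dy 0.005823877404225924 -0.010093568116917445
tool dx,dy 0.005308395390926785 -0.009981874892960877
red off 0.004479230602994914 0.0830041690090843
scene [131.4, 258.1] 0.84 [71.1991 12.0758  8.9526]
scene [177.0, 289.2] 0.83 [60.7481  7.4576  5.3316]
scene [172.5, 250.7] 0.7 [32.2185 44.8185 67.1111]
top [479.5, 262.5] 0.5 [75.4789 26.3474 22.1362]
top [441.6, 257.1] 0.47 [28.7283 38.1792 61.5665]
top [429.1, 222.8] 0.47 [37.2     6.36    5.8267]
(array([ 0.5239, -0.2941,  0.0591]), [np.float64(0.0005523191882261732), np.float64(0.0005523191882262862)])
```

Request:
apply_moves([
  {"translation":[0.55,-1.0,2],"twist":0},
  {"translation":[0,0,2.5],"twist":0},
  {"translation":[0,0,2.5],"twist":0},
  {"translation":[0,0,0],"twist":0},
  {"translation":[0,0,0],"twist":0},
])

```text
time: 4.75
position: [0.5215, -0.2931, 0.1299]
eef_rot: [180.0, 0.0, -9.0]
force: [0.5, -0.2, 1.2]
gripper_width: 0.035
```

```bash
python3 - <<'E'
from h import *
np.set_printoptions(precision=4,suppress=True)
p=capture('wrist'); save(p,'w2'); o=get_obs(); print(o['position'],o['eef_rot'])
im=p['img'].astype(int); y=np.radians(o['eef_rot'][2]); x=np.array([np.cos(y),np.sin(y)]); ty=np.array([np.sin(y),-np.cos(y)])
hsv=cv2.cvtColor(p['img'],cv2.COLOR_RGB2HSV)
a=proj(p,[.5215,-.293,.05],True); print('expected',a)
blue=((hsv[...,0]>100)&(hsv[...,0]<128)&(hsv[...,1]>120)&(hsv[...,2]>30)).astype(np.uint8)
n,l,st,c=cv2.connectedComponentsWithStats(blue)
for i in range(1,n):
    if st[i,4]>150:
        R=cv2.minAreaRect(cv2.findNonZero((l==i).astype(np.uint8))); print(st[i],c[i],R)
for q in('stud_grip','rest'):
  for r in mark_of(q,p)[:3]:
    z=.05 if q!='rest' else .0; g=atz(p,r['xy'],z,True); d=(g-o['position'])[:2]; print(q,r['xy'],round(r['score'],2),g,'tool',x@d,ty@d)
cv2.imwrite('pics/w2c.png',cv2.resize(cv2.imread('pics/w2.png')[100:380,180:460],None,fx=2,fy=2,interpolation=cv2.INTER_CUBIC))
E
```

```text
[ 0.5221 -0.2935  0.1307] [179.9647  -0.0809  -9.0079]
expected [318.6886 246.572 ]
[   0    0  166   75 6499] [55.5072 25.3148] ((82.49998474121094, 36.99999237060547), (164.99996948242188, 73.99998474121094), 0.0)
[  0 211  22  67 689] [  7.1887 249.6531] ((10.5, 244.0), (66.0, 21.0), 90.0)
[ 307  214   24   71 1366] [318.3997 247.6925] ((318.5, 249.0), (70.0, 23.0), 90.0)
stud_grip [317.9, 248.3] 0.85 [ 0.5205 -0.2924  0.05  ] tool -0.0017405183337019562 -0.0008567254688155075
stud_grip [276.5, 89.7] 0.72 [ 0.6178 -0.2837  0.05  ] tool 0.09305748888430887 -0.024628955175825598
stud_grip [453.9, 237.4] 0.66 [ 0.5138 -0.3784  0.05  ] tool 0.005107517930662695 0.08514323440930545
rest [320.0, 271.9] 0.64 [ 0.4858 -0.2884  0.    ] tool -0.03663682659183506 0.0006405894192863565
rest [321.6, 320.3] 0.61 [ 0.4438 -0.2831  0.    ] tool -0.07890461408597414 0.002018090778347016
```

View pics/w2c.png

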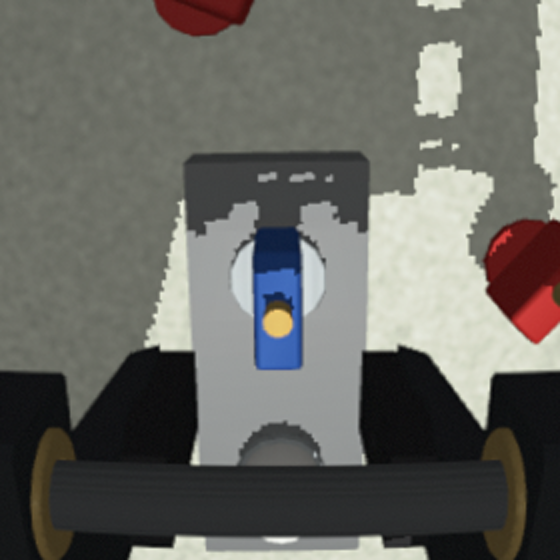

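The stud is upright in its socket, centred between the fingers, with its wings along tool x (crop 278,300). Descending to grasp it.

Request:
apply_moves([
  {"translation":[-0.05,-0.03,2.4],"twist":0},
  {"translation":[0,0,2.4],"twist":0},
  {"translation":[0,0,2.0],"twist":0},
  {"translation":[0,0,1.4],"twist":0},
  {"translation":[0,0,0],"twist":0},
  {"translation":[0,0,0],"twist":0},
  {"translation":[0,0,0],"twist":0},
])

```text
time: 5.6
position: [0.5219, -0.2932, 0.049]
eef_rot: [180.0, -0.1, -9.0]
force: [-0.4, 0.6, -0.5]
gripper_width: 0.0352
```

Request:
apply_moves([
  {"translation":[0,0,0],"twist":0},
  {"translation":[0,0,0],"twist":0},
  {"translation":[0,0,0],"twist":0},
  {"translation":[0,0,0],"twist":0},
  {"translation":[0,0,0],"twist":0},
], claw=0)

```text
time: 6.1
position: [0.5213, -0.2928, 0.0482]
eef_rot: [180.0, -0.0, -9.0]
force: [-0.9, 0.7, 4.4]
gripper_width: 0.0137
```

Request:
apply_moves([
  {"translation":[0,0,-0.5],"twist":0},
  {"translation":[0,0,-1],"twist":0},
  {"translation":[0,0,-2],"twist":0},
  {"translation":[0,0,-3],"twist":0},
  {"translation":[0,0,-4],"twist":0},
  {"translation":[0,0,-4],"twist":0},
  {"translation":[-0.2,-2.0,0],"twist":0},
  {"translation":[-0.4,-3.5,0],"twist":0},
  {"translation":[-0.4,-3.5,0],"twist":0},
  {"translation":[-0.4,-3.5,0],"twist":0},
  {"translation":[-0.4,-3.5,0],"twist":0},
  {"translation":[-0.4,-3.5,0],"twist":0},
])

```text
time: 7.3
position: [0.5295, -0.0951, 0.1932]
eef_rot: [-180.0, -0.0, -9.0]
force: [0.3, 0.6, -1.9]
gripper_width: 0.0136
```

Request:
apply_moves([
  {"translation":[-0.4,-3.5,0],"twist":0},
  {"translation":[-0.4,-3.5,0],"twist":0},
  {"translation":[-0.4,-3.5,0],"twist":0},
  {"translation":[-0.4,-3.5,0],"twist":0},
  {"translation":[-0.2,-2.5,0],"twist":0},
  {"translation":[0,-1.4,0],"twist":0},
  {"translation":[0,0,0],"twist":-4},
  {"translation":[0,0,0],"twist":-8},
  {"translation":[0,0,0],"twist":-8},
  {"translation":[0,0,0],"twist":-8},
  {"translation":[0,0,0],"twist":-8},
  {"translation":[0,0,0],"twist":-8},
])

```text
time: 8.5
position: [0.5401, 0.0815, 0.193]
eef_rot: [179.9, 0.0, 35.2]
force: [-0.3, -0.7, -1.6]
gripper_width: 0.0137
```

Request:
apply_moves([
  {"translation":[0,0,0],"twist":-8},
  {"translation":[0,0,0],"twist":-8},
  {"translation":[0,0,0],"twist":-8},
  {"translation":[0,0,0],"twist":-8},
  {"translation":[0,0,0],"twist":-8},
  {"translation":[0,0,0],"twist":-8},
  {"translation":[0,0,0],"twist":-8},
  {"translation":[0,0,0],"twist":-8},
  {"translation":[0,0,0],"twist":-2},
  {"translation":[0,0,0],"twist":0},
  {"translation":[0,0,0],"twist":0},
])

```text
time: 9.6
position: [0.5401, 0.0824, 0.1928]
eef_rot: [-180.0, 0.0, 100.8]
force: [0.1, 0.4, -1.9]
gripper_width: 0.0137
```

```bash
python3 - <<'E'
from h import *
np.set_printoptions(precision=4,suppress=True)
p=capture('wrist'); save(p,'w3'); t=capture('scene'); save(t,'s3'); o=get_obs(); print(o['time'],o['position'],o['eef_rot'],o['joints'],o['force'],o['gripper_width'])
for q,z in(('drop_point',.026),('lock_span',.026),('rail',0)):
    for r in mark_of(q,p)[:1]: print(q,r['xy'],r['score'],atz(p,r['xy'],z,True))
E
```

```text
9.7 [0.5401 0.0828 0.1928] [179.9949   0.0296 100.9041] [  1.3116  39.5984 -24.7905 106.2731  24.879   39.5295 -27.0548] [-0.8795 -0.4697 -1.6911] 0.013728864657714553
drop_point [323.0, 216.2] 0.57 [0.5438 0.0824 0.026 ]
lock_span [321.4, 115.5] 0.86 [0.5268 0.1639 0.026 ]
rail [321.5, 153.9] 0.76 [0.5332 0.1318 0.    ]
```

View pics/w3.png

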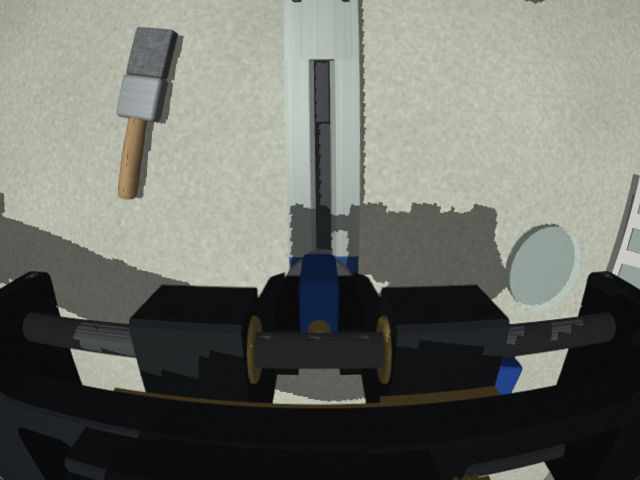

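```bash
cat > slot.py <<'E'
from h import *
np.set_printoptions(precision=4,suppress=True)
p=capture('wrist'); o=get_obs(); g=cv2.cvtColor(p['img'],cv2.COLOR_RGB2GRAY).astype(float)
Y=np.radians(o['eef_rot'][2]); x=np.array([np.cos(Y),np.sin(Y)]); ty=np.array([np.sin(Y),-np.cos(Y)])
def scan(rows,c0,c1):
    out=[]
    for r in rows:
        s=cv2.GaussianBlur(g[r:r+1,c0:c1],(3,1),0)[0]; d=np.diff(s); a=d.argmin(); b=d.argmax()
        out.append((r,a+c0+.5,b+c0+.5,s.min(),s.max()))
    return np.array(out)
def fit(S,z):
    W=np.array([atz(p,((a+b)/2,r),z,True)[:2] for r,a,b,*_ in S])
    L=cv2.fitLine(W.astype(np.float32),cv2.DIST_HUBER,0,1e-4,1e-4).ravel(); d=L[:2]*np.sign(L[1])
    e=o['position'][:2]-L[2:]; n=ty
    print('slot yaw',np.degrees(np.arctan2(d[1],d[0])),'tool yaw',np.degrees(Y))
    t=L[2:]+d*(e@d); print('move ty (m):',(t-o['position'][:2])@ty,'point on line',t); return d,L[2:]
E
python3 - <<'E'
from slot import *
print(o['position'])
S=scan(range(66,200,6),300,345); print(S.round(1)[::3]); 
for k in range(2):
    w=S[:,2]-S[:,1]; S=S[abs(w-np.median(w))<3]
print(len(S),np.median(w)); fit(S,.022); 
S=scan(range(10,50,4),270,375); 
# rail outer edges: strongest gradients in windows
E1=[]
for r in range(70,200,6):
    s=cv2.GaussianBlur(g[r:r+1],(5,1),0)[0]; d=abs(np.diff(s)); E1.append((r,275+d[275:305].argmax()+.5,345+d[345:375].argmax()+.5,0,0))
E1=np.array(E1); print(E1[::5,:3]); fit(E1,.026)
hsv=cv2.cvtColor(p['img'],cv2.COLOR_RGB2HSV)
m=((hsv[...,0]>100)&(hsv[...,0]<128)&(hsv[...,1]>120))[:, 290:350]
for r in (270,280,300,320): c=np.flatnonzero(m[r])+290; print('held grip row',r,c.min(),c.max(),(c.min()+c.max())/2)
print('TCP col at heights',[proj(p,o['position']+[0,0,h],True).round(1).tolist() for h in(.02,0,-.038)])
s=capture('scene'); save(s,'s3'); print(proj(s,o['position']),proj(s,o['position']-[0,0,.038]))
a=proj(s,o['position']).astype(int); cv2.imwrite('pics/s3c.png',cv2.resize(cv2.imread('pics/s3.png')[a[1]-60:a[1]+90,a[0]-100:a[0]+100],None,fx=4,fy=4,interpolation=cv2.INTER_CUBIC))
E
```

```text
[0.54   0.0831 0.1927]
[[ 66.  313.5 329.5  44.5 196.8]
 [ 84.  313.5 329.5  59.2 198. ]
 [102.  313.5 329.5  51.  198.8]
 [120.  309.5 330.5  60.8 197.8]
 [138.  314.5 330.5  34.  194.2]
 [156.  314.5 330.5  33.5 190.5]
 [174.  314.5 330.5  33.5 184.8]
 [192.  314.5 330.5  33.2 179.5]]
18 16.0
slot yaw 101.66377 tool yaw 100.98435288683585
move ty (m): 0.003708026153342558 point on line [0.5437 0.0838]
[[ 70.  283.5 364.5]
 [100.  288.5 363.5]
 [130.  276.5 359.5]
 [160.  282.5 364.5]
 [190.  286.5 362.5]]
slot yaw 101.10062 tool yaw 100.98435288683585
move ty (m): 0.004913555904025659 point on line [0.5448 0.084 ]
held grip row 270 302 336 319.0
held grip row 280 299 338 318.5
held grip row 300 298 338 318.0
held grip row 320 299 338 318.5
TCP col at heights [[318.5, 330.0], [318.5, 305.3], [318.6, 271.6]]
[353.8486 177.024 ] [352.8816 192.8408]
```

View pics/s3c.png

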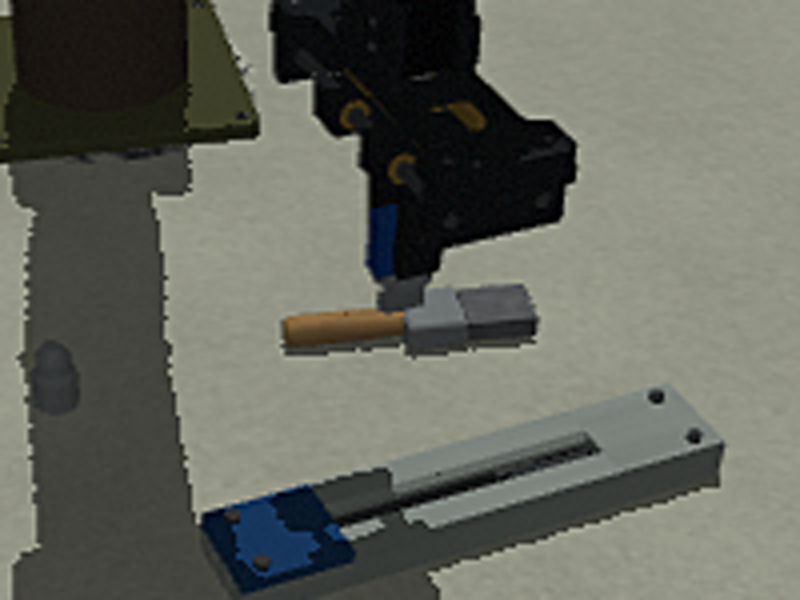

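Request:
apply_moves([
  {"translation":[0,0.37,1],"twist":-0.6},
  {"translation":[0,0,3],"twist":0},
  {"translation":[0,0,3],"twist":0},
  {"translation":[0,0,2],"twist":0},
  {"translation":[0,0,0],"twist":0},
  {"translation":[0,0,0],"twist":0},
])

```text
time: 10.55
position: [0.5437, 0.0839, 0.1025]
eef_rot: [-180.0, -0.0, 101.6]
force: [0.5, -0.4, -0.9]
gripper_width: 0.0138
```

```bash
python3 - <<'E'
from slot import *
print(o['position'],o['eef_rot'],o['force'],[proj(p,o['position']+[0,0,h],True).round(1).tolist() for h in(.02,0,-.038)])
save(p,'w4'); S=scan(range(20,250,8),285,350); print(S.round(1))
E
convert -version >/dev/null 2>&1; python3 -c "
import cv2; cv2.imwrite('pics/w4c.png',cv2.resize(cv2.imread('pics/w4.png')[:300,200:440],None,fx=2,fy=2,interpolation=cv2.INTER_CUBIC))"
```

```text
[0.5443 0.0841 0.1032] [179.933   -0.0152 101.6132] [-0.2682  1.0088 -1.1156] [[320.1, 330.9], [319.9, 306.1], [319.7, 272.1]]
[[ 20.  310.5 291.5 169.5 186. ]
 [ 28.  310.5 291.5 171.2 188.8]
 [ 36.  307.5 329.5  33.2 194.8]
 [ 44.  307.5 329.5  41.2 196.8]
 [ 52.  307.5 329.5  45.  197.2]
 [ 60.  307.5 329.5  45.2 198.8]
 [ 68.  307.5 329.5  49.8 200.2]
 [ 76.  299.5 329.5  35.8 200.5]
 [ 84.  299.5 329.5  50.2 202.5]
 [ 92.  299.5 329.5  40.2 203. ]
 [100.  299.5 329.5  51.  204. ]
 [108.  307.5 329.5  35.  202.8]
 [116.  299.5 329.5  49.  201.5]
 [124.  307.5 329.5  34.8 200.5]
 [132.  300.5 329.5  34.5 198.2]
 [140.  307.5 329.5  33.5 197. ]
 [148.  307.5 329.5  35.  195.5]
 [156.  307.5 329.5  33.5 193.5]
 [164.  307.5 329.5  33.5 192.5]
 [172.  307.5 329.5  33.2 190.5]
 [180.  307.5 329.5  33.2 188.5]
 [188.  307.5 329.5  32.8 185.8]
 [196.  307.5 329.5  33.5 185. ]
 [204.  307.5 329.5  33.5 182. ]
 [212.  307.5 329.5  32.  179.5]
 [220.  307.5 315.5  32.8 176.5]
 [228.  307.5 287.5  31.5 173.5]
 [236.  307.5 328.5  32.   83. ]
 [244.  307.5 328.5  31.8  82. ]]
```

View pics/w4c.png

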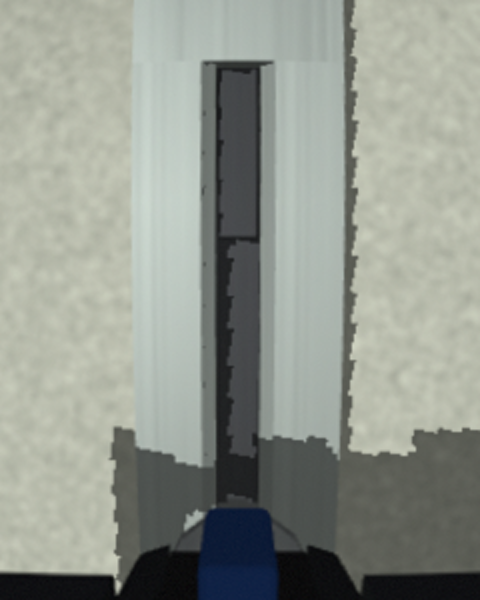

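Request:
apply_moves([
  {"translation":[0,0,2],"twist":0},
  {"translation":[0,0,1.2],"twist":0},
  {"translation":[0,0,0.3],"twist":0},
  {"translation":[0,0,0.2],"twist":0},
  {"translation":[0,0,0.2],"twist":0},
  {"translation":[0,0,0.2],"twist":0},
  {"translation":[0,0,0],"twist":0},
])

```text
time: 11.3
position: [0.5438, 0.0837, 0.0618]
eef_rot: [180.0, 0.0, 101.6]
force: [-1.0, -0.7, -1.9]
gripper_width: 0.0138
```

```bash
python3 - <<'E'
from h import *
np.set_printoptions(precision=4,suppress=True)
o=get_obs(); print(o['position'],o['force'])
# geometry from w4 (saved pose): use fresh wrist view shifted
p=capture('wrist'); save(p,'w5')
p['view'][:3,3]-=p['view'][:3,:3]@np.array([0,0,.1029-o['position'][2]])
d=np.array([np.cos(np.radians(101.6)),np.sin(np.radians(101.6))])
for r,z in((31,.026),(118.5,.018),(118.5,.012)): print(r,z,(atz(p,(319.2,r),z,True)[:2]-o['position'][:2])@d)
E
```

```text
[0.5438 0.0837 0.0618] [-1.0253 -0.7317 -1.8992]
31 0.026 0.1281416420474836
118.5 0.018 0.07678761823640091
118.5 0.012 0.07703433953404096
```

Request:
apply_moves([
  {"translation":[0,0,0.2],"twist":0},
  {"translation":[0,0,0.2],"twist":0},
  {"translation":[0,0,0.2],"twist":0},
  {"translation":[0,0,0],"twist":0},
])

```text
time: 11.75
position: [0.5435, 0.0837, 0.0554]
eef_rot: [-180.0, 0.0, 101.6]
force: [0.2, -0.0, -2.3]
gripper_width: 0.0132
```

Request:
apply_moves([
  {"translation":[0,0,0.2],"twist":0},
  {"translation":[0,0,0.2],"twist":0},
  {"translation":[0,0,0.2],"twist":0},
  {"translation":[0,0,0.1],"twist":0},
  {"translation":[0,0,0],"twist":0},
  {"translation":[0,0,0],"twist":0},
])

```text
time: 12.35
position: [0.5437, 0.0837, 0.0487]
eef_rot: [180.0, 0.0, 101.6]
force: [-0.1, 0.1, -1.5]
gripper_width: 0.0139
```

Request:
apply_moves([
  {"translation":[0,0,0.1],"twist":0},
  {"translation":[0,0,0.05],"twist":0},
  {"translation":[0,0,0],"twist":0},
  {"translation":[0,0,0],"twist":0},
])

```text
time: 12.75
position: [0.5437, 0.0837, 0.0472]
eef_rot: [180.0, 0.0, 101.6]
force: [-0.5, 0.3, -0.5]
gripper_width: 0.0138
```

Request:
apply_moves([
  {"translation":[0,0,0.05],"twist":0},
  {"translation":[0,0,0],"twist":0},
  {"translation":[0,0,0],"twist":0},
])

```text
time: 13.05
position: [0.5437, 0.0837, 0.0467]
eef_rot: [180.0, 0.0, 101.6]
force: [0.3, -0.0, -2.5]
gripper_width: 0.0137
```

Request:
apply_moves([
  {"translation":[0.2,0,0],"twist":0},
  {"translation":[0.3,0,0],"twist":0},
  {"translation":[0.3,0,0],"twist":0},
  {"translation":[0.3,0,0],"twist":0},
  {"translation":[0.3,0,0],"twist":0},
  {"translation":[0.3,0,0],"twist":0},
  {"translation":[0.3,0,0],"twist":0},
  {"translation":[0.3,0,0],"twist":0},
  {"translation":[0,0,0],"twist":0},
])

```text
time: 13.95
position: [0.539, 0.107, 0.0467]
eef_rot: [180.0, -0.0, 101.7]
force: [-0.2, 0.2, -1.7]
gripper_width: 0.0137
```

Request:
apply_moves([
  {"translation":[0.3,0,0],"twist":0},
  {"translation":[0.3,0,0],"twist":0},
  {"translation":[0.3,0,0],"twist":0},
  {"translation":[0.3,0,0],"twist":0},
  {"translation":[0.3,0,0],"twist":0},
  {"translation":[0.3,0,0],"twist":0},
  {"translation":[0.3,0,0],"twist":0},
  {"translation":[0.3,0,0],"twist":0},
  {"translation":[0,0,0],"twist":0},
  {"translation":[0,0,0],"twist":0},
])

```text
time: 14.95
position: [0.5342, 0.1298, 0.0467]
eef_rot: [180.0, 0.0, 101.6]
force: [-0.1, -0.8, -2.0]
gripper_width: 0.0138
```

```bash
python3 - <<'E'
from slot import *
print(o['position'],o['eef_rot'],o['force'],o['torque'],o['joints'])
save(p,'w6'); S=scan(range(20,140,8),285,350); print(S.round(1)[::3])
print('tcp cols',[proj(p,o['position']+[0,0,h],True).round(1).tolist() for h in(.02,0)])
E
```

```text
[0.5342 0.1296 0.0467] [-179.995     0.0179  101.5905] [ 0.7059 -0.3012 -1.4692] [-0.0548 -0.1064  0.0177] [-10.0624  52.6893 -14.2032 110.0467  32.6338  21.2492 -38.0248]
[[ 20.  308.5 302.5 169.2 188. ]
 [ 44.  308.5 302.5 172.8 193.5]
 [ 68.  307.5 312.5 174.  196.5]
 [ 92.  308.5 312.5 173.8 197.5]
 [116.  303.5 333.5  33.5 198. ]]
tcp cols [[318.5, 330.4], [318.5, 305.7]]
```

Request:
apply_moves([
  {"translation":[0.3,0,0],"twist":0},
  {"translation":[0.3,0,0],"twist":0},
  {"translation":[0.3,0,0],"twist":0},
  {"translation":[0.3,0,0],"twist":0},
  {"translation":[0.2,0,0],"twist":0},
  {"translation":[0.2,0,0],"twist":0},
  {"translation":[0.2,0,0],"twist":0},
  {"translation":[0.2,0,0],"twist":0},
  {"translation":[0,0,0],"twist":0},
  {"translation":[0,0,0],"twist":0},
])

```text
time: 16.0
position: [0.5303, 0.1485, 0.0467]
eef_rot: [-180.0, 0.1, 101.6]
force: [0.9, -2.3, -0.7]
gripper_width: 0.0143
```

Request:
apply_moves([
  {"translation":[0.1,0,0],"twist":0},
  {"translation":[0.1,0,0],"twist":0},
  {"translation":[0.1,0,0],"twist":0},
  {"translation":[0.1,0,0],"twist":0},
  {"translation":[0.1,0,0],"twist":0},
  {"translation":[0.1,0,0],"twist":0},
  {"translation":[0,0,0],"twist":0},
  {"translation":[0,0,0],"twist":0},
])

```text
time: 16.8
position: [0.529, 0.155, 0.0467]
eef_rot: [-180.0, 0.0, 101.6]
force: [0.5, -4.0, -1.2]
gripper_width: 0.0137
```

Request:
apply_moves([
  {"translation":[0.1,0,0],"twist":0},
  {"translation":[0.1,0,0],"twist":0},
  {"translation":[0.1,0,0],"twist":0},
  {"translation":[0.1,0,0],"twist":0},
  {"translation":[0.1,0,0],"twist":0},
  {"translation":[0.1,0,0],"twist":0},
  {"translation":[0.1,0,0],"twist":0},
  {"translation":[0,0,0],"twist":0},
])

```text
time: 17.6
position: [0.5276, 0.1621, 0.0467]
eef_rot: [-180.0, 0.0, 101.6]
force: [1.0, -5.2, 0.6]
gripper_width: 0.0137
```

Request:
apply_moves([
  {"translation":[0.1,0,0],"twist":0},
  {"translation":[0.1,0,0],"twist":0},
  {"translation":[0,0,0],"twist":0},
])

```text
time: 17.9
position: [0.5272, 0.1638, 0.0467]
eef_rot: [-180.0, 0.0, 101.6]
force: [2.4, -5.1, -0.1]
gripper_width: 0.0137
```

Request:
apply_moves([
  {"translation":[0.05,0,0],"twist":0},
  {"translation":[0.05,0,0],"twist":0},
  {"translation":[0,0,0],"twist":0},
])

```text
time: 18.2
position: [0.5271, 0.1646, 0.0467]
eef_rot: [-180.0, 0.0, 101.6]
force: [1.8, -5.1, 0.4]
gripper_width: 0.0139
```

Request:
apply_moves([
  {"translation":[0.05,0,0],"twist":0},
  {"translation":[0.05,0,0],"twist":0},
  {"translation":[0,0,0],"twist":0},
])

```text
time: 18.5
position: [0.5269, 0.1654, 0.0467]
eef_rot: [-180.0, 0.1, 101.6]
force: [3.1, -5.4, -0.6]
gripper_width: 0.0134
```

Request:
apply_moves([
  {"translation":[0.05,0,0],"twist":0},
  {"translation":[0,0,0],"twist":0},
])

```text
time: 18.7
position: [0.5268, 0.1658, 0.0467]
eef_rot: [-180.0, 0.1, 101.6]
force: [2.4, -5.3, -0.2]
gripper_width: 0.0137
```

Request:
apply_moves([
  {"translation":[0.05,0,0],"twist":0},
  {"translation":[0,0,0],"twist":0},
])

```text
time: 18.9
position: [0.5267, 0.1663, 0.0467]
eef_rot: [-180.0, 0.1, 101.6]
force: [1.6, -5.6, 0.4]
gripper_width: 0.0138
```

Request:
apply_moves([
  {"translation":[0.05,0,0],"twist":0},
  {"translation":[0,0,0],"twist":0},
])

```text
time: 19.1
position: [0.5266, 0.1667, 0.0467]
eef_rot: [-180.0, 0.1, 101.6]
force: [1.5, -5.0, 0.8]
gripper_width: 0.0139
```

Request:
apply_moves([
  {"translation":[0.05,0,0],"twist":0},
  {"translation":[0,0,0],"twist":0},
])

```text
time: 19.3
position: [0.5265, 0.1671, 0.0467]
eef_rot: [-180.0, 0.1, 101.6]
force: [2.9, -7.0, 0.3]
gripper_width: 0.0136
```

Request:
apply_moves([
  {"translation":[0.05,0,0],"twist":0},
  {"translation":[0,0,0],"twist":0},
])

```text
time: 19.5
position: [0.5264, 0.1675, 0.0467]
eef_rot: [-180.0, 0.1, 101.6]
force: [1.6, -6.1, -0.0]
gripper_width: 0.0135
```

Request:
apply_moves([
  {"translation":[0.04,0,0],"twist":0},
  {"translation":[0,0,0],"twist":0},
])

```text
time: 19.7
position: [0.5264, 0.1678, 0.0467]
eef_rot: [-180.0, 0.1, 101.6]
force: [1.3, -5.6, -0.2]
gripper_width: 0.0137
```

Request:
apply_moves([
  {"translation":[0.04,0,0],"twist":0},
  {"translation":[0,0,0],"twist":0},
])

```text
time: 19.9
position: [0.5264, 0.1679, 0.0467]
eef_rot: [-180.0, 0.1, 101.5]
force: [1.5, -6.3, 1.6]
gripper_width: 0.0137
```

Request:
apply_moves([
  {"translation":[0.04,0,0],"twist":0},
  {"translation":[0,0,0],"twist":0},
])

```text
time: 20.1
position: [0.5264, 0.168, 0.0468]
eef_rot: [-180.0, 0.1, 101.5]
force: [2.0, -7.1, 0.7]
gripper_width: 0.0135
```

Request:
apply_moves([
  {"translation":[0.04,0,0],"twist":0},
  {"translation":[0,0,0],"twist":0},
])

```text
time: 20.3
position: [0.5264, 0.168, 0.0468]
eef_rot: [-180.0, 0.2, 101.5]
force: [2.3, -6.8, 1.2]
gripper_width: 0.0139
```

Request:
apply_moves([
  {"translation":[0.03,0,0],"twist":0},
  {"translation":[0,0,0],"twist":0},
])

```text
time: 20.5
position: [0.5263, 0.168, 0.0467]
eef_rot: [-180.0, 0.2, 101.5]
force: [2.5, -7.6, 0.6]
gripper_width: 0.0142
```

Firm stop reached: the position held at y=0.168 while the commands kept advancing. Easing back a little and starting the turn.

Request:
apply_moves([
  {"translation":[-0.1,0,0],"twist":0},
  {"translation":[-0.09,0,0],"twist":0},
  {"translation":[0,0,0],"twist":0},
])

```text
time: 20.8
position: [0.5265, 0.1673, 0.0467]
eef_rot: [-180.0, 0.1, 101.5]
force: [1.1, -5.1, 0.6]
gripper_width: 0.0139
```

Request:
apply_moves([
  {"translation":[0,0,0],"twist":-3},
  {"translation":[0,0,0],"twist":-3},
  {"translation":[0,0,0],"twist":-3},
  {"translation":[0,0,0],"twist":-3},
  {"translation":[0,0,0],"twist":0},
])

```text
time: 21.3
position: [0.5278, 0.1677, 0.0468]
eef_rot: [179.9, 0.1, 113.6]
force: [4.5, -5.2, -1.3]
gripper_width: 0.0137
```

```bash
python3 - <<'E'
from h import *
np.set_printoptions(precision=4,suppress=True)
for i in range(3):
    capture('scene'); o=get_obs(); print(o['position'],o['eef_rot'],o['force'],o['torque'],o['gripper_width'])
E
```

```text
[0.5277 0.1677 0.0468] [179.8955   0.0698 113.5438] [ 3.7302 -6.6208 -1.8379] [-1.2461 -1.0522 -0.0352] 0.013921317801267753
[0.5278 0.1678 0.0468] [179.8921   0.0701 113.5324] [ 4.1227 -5.256  -1.7672] [-1.3381 -1.0627 -0.0278] 0.013472908523206687
[0.5278 0.1678 0.0468] [179.8921   0.0726 113.5335] [ 4.4733 -5.4292 -0.8608] [-1.2362 -1.0816 -0.0269] 0.013863200741407723
```

Request:
apply_moves([
  {"translation":[0,-0.1,0],"twist":-3},
  {"translation":[0,0,0],"twist":-4},
  {"translation":[0,0,0],"twist":-4},
  {"translation":[0,0,0],"twist":-4},
  {"translation":[0,0,0],"twist":0},
])

```text
time: 21.95
position: [0.5271, 0.1674, 0.0469]
eef_rot: [179.9, 0.1, 128.6]
force: [5.0, -5.4, -0.9]
gripper_width: 0.0142
```

Request:
apply_moves([
  {"translation":[0,0,0],"twist":-4},
  {"translation":[0,0,0],"twist":-4},
  {"translation":[0,0,0],"twist":-4},
  {"translation":[0,0,0],"twist":-4},
  {"translation":[0,0,0],"twist":0},
])

```text
time: 22.45
position: [0.5268, 0.1673, 0.0468]
eef_rot: [180.0, 0.1, 144.6]
force: [4.1, -6.1, -0.3]
gripper_width: 0.0141
```

Request:
apply_moves([
  {"translation":[0,0,0],"twist":-4},
  {"translation":[0,0,0],"twist":-4},
  {"translation":[0,0,0],"twist":-4},
  {"translation":[0,0,0],"twist":-4},
  {"translation":[0,0,0],"twist":0},
])

```text
time: 22.95
position: [0.5251, 0.1669, 0.0465]
eef_rot: [-179.9, -0.0, 160.6]
force: [0.9, -5.5, 0.5]
gripper_width: 0.014
```

Request:
apply_moves([
  {"translation":[-0.1,0,0],"twist":-4},
  {"translation":[0,0,0],"twist":-4},
  {"translation":[0,0,0],"twist":-4},
  {"translation":[0,0,0],"twist":-4},
  {"translation":[0,0,0],"twist":0},
])

```text
time: 23.45
position: [0.5266, 0.1671, 0.0466]
eef_rot: [-180.0, 0.0, 176.6]
force: [2.0, -3.7, -1.3]
gripper_width: 0.0132
```

Request:
apply_moves([
  {"translation":[0,0,0],"twist":-4},
  {"translation":[0,0,0],"twist":-4},
  {"translation":[0,0,0],"twist":-4},
  {"translation":[0,0,0],"twist":-3},
  {"translation":[0,0,0],"twist":0},
])

```text
time: 23.95
position: [0.5273, 0.1675, 0.0467]
eef_rot: [-180.0, 0.1, -168.4]
force: [3.5, -4.3, -2.7]
gripper_width: 0.0137
```

```bash
python3 - <<'E'
from h import *
np.set_printoptions(precision=4,suppress=True)
p=capture('wrist'); save(p,'w7'); o=get_obs(); print(o['position'],o['eef_rot'],o['force'],o['torque'],o['gripper_width'],o['joints'])
cv2.imwrite('pics/w7c.png',cv2.resize(cv2.imread('pics/w7.png')[150:390,160:480],None,fx=2,fy=2,interpolation=cv2.INTER_CUBIC))
E
```

```text
[0.5273 0.1676 0.0467] [-179.9817    0.08   -168.4794] [ 3.4922 -2.9956 -2.483 ] [-0.9354 -0.9148 -0.0687] 0.013761725278305808 [ -2.0635  56.4952 -35.4654 108.8492  58.0829  34.7919  25.2099]
```

View pics/w7c.png

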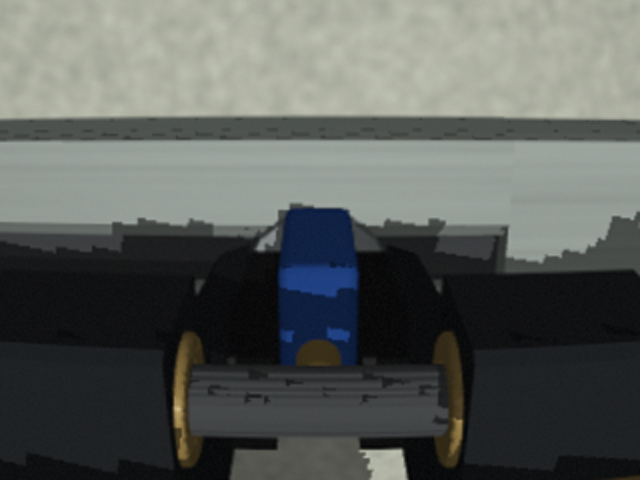

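Request:
apply_moves([
  {"translation":[0,-0.1,0],"twist":0},
  {"translation":[0,-0.1,0],"twist":0},
  {"translation":[0,-0.1,0],"twist":0},
  {"translation":[0,-0.1,0],"twist":0},
  {"translation":[0,0,0],"twist":0},
])

```text
time: 24.5
position: [0.5273, 0.1638, 0.0468]
eef_rot: [180.0, 0.0, -168.4]
force: [2.7, -2.9, -1.4]
gripper_width: 0.0137
```

Request:
apply_moves([
  {"translation":[0,-0.1,0],"twist":0},
  {"translation":[0,-0.1,0],"twist":0},
  {"translation":[0,-0.1,0],"twist":0},
  {"translation":[0,0,0],"twist":0},
])

```text
time: 24.9
position: [0.5276, 0.1609, 0.0468]
eef_rot: [180.0, -0.0, -168.4]
force: [2.0, -1.1, -1.7]
gripper_width: 0.0135
```

Request:
apply_moves([
  {"translation":[0,-0.05,0],"twist":0},
  {"translation":[0,-0.05,0],"twist":0},
  {"translation":[0,0,0],"twist":0},
])

```text
time: 25.2
position: [0.5278, 0.1599, 0.0467]
eef_rot: [180.0, -0.0, -168.4]
force: [1.6, -3.4, -1.0]
gripper_width: 0.0137
```

Request:
apply_moves([
  {"translation":[0,-0.05,0],"twist":0},
  {"translation":[0,-0.05,0],"twist":0},
  {"translation":[0,0,0],"twist":0},
])

```text
time: 25.5
position: [0.528, 0.1589, 0.0467]
eef_rot: [180.0, -0.0, -168.4]
force: [1.5, -2.5, -0.2]
gripper_width: 0.0135
```

Request:
apply_moves([
  {"translation":[0,-0.05,0],"twist":0},
  {"translation":[0,0,0],"twist":0},
])

```text
time: 25.7
position: [0.5281, 0.1584, 0.0467]
eef_rot: [-180.0, -0.0, -168.4]
force: [1.5, -2.7, -0.6]
gripper_width: 0.0139
```

Request:
apply_moves([
  {"translation":[0,-0.05,0],"twist":0},
  {"translation":[0,0,0],"twist":0},
])

```text
time: 25.9
position: [0.5282, 0.1578, 0.0467]
eef_rot: [-180.0, -0.0, -168.4]
force: [1.8, -3.0, -0.4]
gripper_width: 0.0136
```

Request:
apply_moves([
  {"translation":[0,-0.04,0],"twist":0},
  {"translation":[0,0,0],"twist":0},
])

```text
time: 26.1
position: [0.5283, 0.1575, 0.0467]
eef_rot: [-180.0, -0.0, -168.4]
force: [-0.1, -2.9, -0.8]
gripper_width: 0.0134
```

Request:
apply_moves([
  {"translation":[0,-0.04,0],"twist":0},
  {"translation":[0,0,0],"twist":0},
])

```text
time: 26.3
position: [0.5283, 0.1573, 0.0467]
eef_rot: [180.0, -0.0, -168.4]
force: [1.8, -2.3, -1.2]
gripper_width: 0.0137
```

Request:
apply_moves([
  {"translation":[0,-0.04,0],"twist":0},
  {"translation":[0,0,0],"twist":0},
])

```text
time: 26.5
position: [0.5284, 0.1572, 0.0467]
eef_rot: [180.0, -0.0, -168.4]
force: [0.7, -1.1, -2.3]
gripper_width: 0.0135
```

Request:
apply_moves([
  {"translation":[0,-0.04,0],"twist":0},
  {"translation":[0,0,0],"twist":0},
  {"translation":[0,0,0],"twist":0},
])

```text
time: 26.8
position: [0.5284, 0.1571, 0.0467]
eef_rot: [179.9, 0.0, -168.4]
force: [1.0, 1.7, -2.0]
gripper_width: 0.0138
```

Request:
apply_moves([
  {"translation":[0,0,0],"twist":0},
  {"translation":[0,0,0],"twist":0},
  {"translation":[0,0,0],"twist":0},
  {"translation":[0,0,0],"twist":0},
  {"translation":[0,0,0],"twist":0},
], claw=0.5)

```text
time: 27.3
position: [0.5287, 0.1563, 0.0468]
eef_rot: [-180.0, 0.0, -168.4]
force: [0.3, 0.1, 0.1]
gripper_width: 0.0441
```

Request:
apply_moves([
  {"translation":[0,0,-0.5],"twist":0},
  {"translation":[0,0,-1],"twist":0},
  {"translation":[0,0,-2],"twist":0},
  {"translation":[0,0,-3],"twist":0},
  {"translation":[0,0,-3],"twist":0},
  {"translation":[0,0,-3],"twist":0},
  {"translation":[0,0,0],"twist":0},
  {"translation":[0,0,0],"twist":0},
])

```text
time: 28.1
position: [0.5289, 0.1562, 0.1726]
eef_rot: [-180.0, 0.1, -168.4]
force: [-0.5, -0.3, -0.6]
gripper_width: 0.0443
```

```bash
python3 - <<'E'
from h import *
np.set_printoptions(precision=4,suppress=True)
p=capture('wrist'); save(p,'w8'); s=capture('scene'); save(s,'s8'); t=capture('top'); o=get_obs(); print(o['time'],o['position'],o['force'],o['gripper_width'])
for q in('stud_grip','stud'):
  print(q,[(np.round(r['xy'],1),round(r['score'],2),atz(p,r['xy'],.048,True)) for r in mark_of(q,p)[:2]])
a=cv2.imread('pics/w8.png')[60:360,120:520]; b=cv2.resize(cv2.imread('pics/s8.png')[170:290,290:450],(400,300),interpolation=cv2.INTER_CUBIC)
cv2.imwrite('pics/f8.png',np.hstack([a,b]))
E
```

```text
28.25 [0.528  0.1558 0.1708] [ 0.0795 -0.1414 -0.3393] 0.04429556588555857
stud_grip [(array([321.3, 230.3]), 0.96, array([0.5304, 0.1585, 0.048 ]))]
stud [(array([322.7, 214.7]), 0.64, array([0.5189, 0.1572, 0.048 ])), (array([97.7, 21.8]), 0.47, array([ 0.3984, -0.049 ,  0.048 ]))]
```

View pics/f8.png

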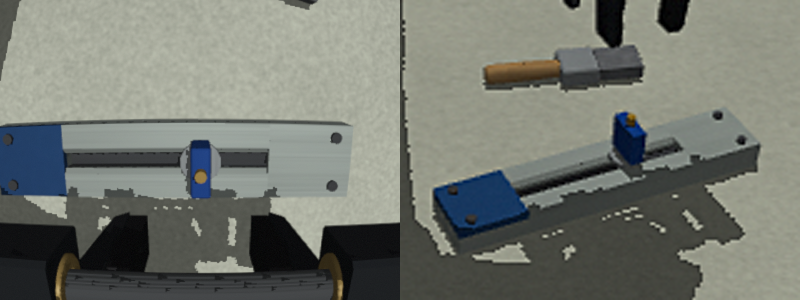

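The stud stands upright in the rail at (200,170) with its wings square across the slot, the gripper is clear, and the other things in this view are undisturbed.

```bash
python3 - <<'E'
from h import *
print(close_job())
E
```

```text
the job is handed in; nothing more can be done
None
```

The blue-winged stud is locked crosswise in the accessory rail and standing free, and I handed the job in at about 28 s of the 64 s allowed.

- **Drop and slide:** I pinched the stud across its 14 mm grip and lowered its head into the slot about 50 mm from the rail's middle on the blue end. I then slid it 86 mm to where the plunger stopped firmly.
- **Turn and release:** I backed off about 0.7 mm, turned the stud 90° and eased it back with the plunger until it stopped. Then I opened the fingers and lifted straight up.
- **Forces:** Wrist force readings between moves stayed under about 8 N from the slide onwards; I did not see the peaks within a move.
- **Last checks:** The final wrist and scene pictures show the stud upright, wings square across the slot, collar at the lips, and the gripper clear. The force reading was near zero. The rail and brush looked undisturbed. I did not compare every other object with its starting place.
- **Disagreement:** The stud came back about 11 mm before stopping, slightly more than the 8 to 10 mm stated. I put this down to give in the arm.

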